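# Hang the rectangular pans nested on one hook

### The job

Hang the three rectangular pans by their handle loops on the red hook of the white stand, the largest first, then the medium one, then the smallest, each pan's mouth facing the hook's tip and each smaller pan slid back so that it sits inside the one behind it. The hook can sit anywhere along its rail and bends easily, so feel where it really is and be gentle with it; let go of each pan once it hangs, leave all three hanging still, and do not disturb the bottle, the steel tub or the bowl.

Things in the scene. Friction and masses are not known exactly. Their poses are not given: they have to be found in the camera images.
- stand: White hook stand, fixed. Origin: centre of the underside of its 220 x 160 x 12 mm base plate; +x points from the hook's tip to the post. Post 30 mm wide at x = +83 mm, with a 140 mm rail along y at x = +67 mm, 225 mm high. A red clip (24 mm wide) on the rail carries the hook, a red rod of 8 mm diameter running level along -x, axis 225 mm above the underside. It is damaged above 20 N.
- rail_mid (a point): Middle of the stand's rail, 225 mm up, axes as the stand. The clip with the hook stands anywhere from 33 mm right to 33 mm left (y) of it: this is NOT reported, it must be felt or seen. The clip stays put when touched, but the rod yields sideways 1 mm per N and down 0.5 mm per N, and springs back; it is rigid along x.
- hook_middle (a point): Point at the rod's height (225 mm) in the stand's middle plane, 50 mm to -x of the stand's origin; the rod passes up to 33 mm left or right of it. Along stand x: collar (back stop, 18 mm diameter) at +8 to +14 mm; straight rod to -86 mm, then it turns up to its tip at -98 mm, top 12 mm above the rod's axis. Pans fit between collar and tip.
- pan_large: Large rectangular steel pan with a blue handle loop, about 300 g, loose, standing on end: 40 mm deep (x), 112 wide (y), 104 high (z), 3 mm walls, mouth to its -x, base at +x. Origin: centre of the underside; z up along the handle. A 14 mm strap rises at x = -16.5 mm to the loop, centre 178 mm up, top 196 mm.
- pan_large_eye (a point): Centre of the blue loop's window, axes as its pan. Loop: 30 mm wide outside (y), 7 mm thick (x), flat upright side bars from 19 mm below to 9 mm above this point, to grip across y. Window: 18 mm wide, clear from 16 mm below to 12 mm above at mid width (roof slopes 25 degrees). Hung, this point is 8 mm below the rod's axis; the pan tilts up to 0.16 rad.
- pan_medium: Medium rectangular steel pan with a yellow handle loop, about 220 g, loose, standing on end: 36 mm deep (x), 86 wide (y), 78 high (z), 3 mm walls, mouth to its -x, base at +x. Origin: centre of the underside; z up along the handle. A 14 mm strap rises at x = -14.5 mm to the loop, centre 165 mm up, top 183 mm. Hung in front of it, fits in the large pan with 10 mm to spare all round.
- pan_medium_eye (a point): Centre of the yellow loop's window, axes as its pan. Loop: 30 mm wide outside (y), 7 mm thick (x), flat upright side bars from 19 mm below to 9 mm above this point, to grip across y. Window: 18 mm wide, clear from 16 mm below to 12 mm above at mid width (roof slopes 25 degrees). Hung, this point is 8 mm below the rod's axis; the pan tilts up to 0.16 rad.
- pan_small: Small rectangular steel pan with a green handle loop, about 160 g, loose, standing on end: 32 mm deep (x), 60 wide (y), 52 high (z), 3 mm walls, mouth to its -x, base at +x. Origin: centre of the underside; z up along the handle. A 14 mm strap rises at x = -12.5 mm to the loop, centre 152 mm up, top 170 mm. Hung in front of it, fits in the medium pan with 10 mm to spare all round.
- pan_small_eye (a point): Centre of the green loop's window, axes as its pan. Loop: 30 mm wide outside (y), 7 mm thick (x), flat upright side bars from 19 mm below to 9 mm above this point, to grip across y. Window: 18 mm wide, clear from 16 mm below to 12 mm above at mid width (roof slopes 25 degrees). Hung, this point is 8 mm below the rod's axis; the pan tilts up to 0.16 rad.
- squeeze_bottle: Yellow squeeze bottle with red cap, 60 mm diameter, 150 mm high, bystander. Origin: centre of the underside.
- insert_pan: Shallow open steel tub, 110 x 160 x 65 mm, bystander. Origin: centre of the underside.
- bowl: Red bowl, 130 mm wide, 60 mm high, bystander. Origin: centre of the underside.
Not all that is in view belongs to the job. Leave any pink look-alike of the pan_medium alone.

How it is judged:
On the way, in this order (a step that is already met when the one before it is completed fails the run):
1. the large pan hangs on the hook, released (x of pan_large_eye in the frame of stand between -0.085 and 0.012 m and z of pan_large_eye in the frame of stand between 0.2 and 0.226 m and contact force between pan_large and stand above 0.5 N and contact force between pan_large and the fingers below 0.05 N and angle between pan_large's own z axis and vertical below 0.3 rad), for 0.2 s.
2. then the medium pan hangs on the hook, released, the large one still hanging (all of step 1 and x of pan_medium_eye in the frame of stand between -0.085 and 0.012 m and z of pan_medium_eye in the frame of stand between 0.2 and 0.226 m and contact force between pan_medium and stand above 0.5 N and contact force between pan_medium and the fingers below 0.05 N and angle between pan_medium's own z axis and vertical below 0.3 rad), for 0.2 s.
3. then the small pan hangs on the hook, released, the others still hanging (all of step 2 and x of pan_small_eye in the frame of stand between -0.085 and 0.012 m and z of pan_small_eye in the frame of stand between 0.2 and 0.226 m and contact force between pan_small and stand above 0.5 N and contact force between pan_small and the fingers below 0.05 N and angle between pan_small's own z axis and vertical below 0.3 rad), for 0.2 s.
At the end, for the whole second after the job is handed in: All three pans hang still and released by their loops on the hook (loop centre 200 to 233 mm above the stand's underside, within 0.3 rad of upright), each smaller pan's base inside the pan behind: its origin 3 to 34 mm to -x of that pan's origin, within 11 mm in y, 0 to 23 mm up (all of step 3 and x of pan_medium in the frame of pan_large between -0.034 and -0.003 m and y of pan_medium in the frame of pan_large between -0.011 and 0.011 m and z of pan_medium in the frame of pan_large between 0 and 0.023 m and x of pan_small in the frame of pan_medium between -0.034 and -0.003 m and y of pan_small in the frame of pan_medium between -0.011 and 0.011 m and z of pan_small in the frame of pan_medium between 0 and 0.023 m and linear speed of each of pan_large, pan_medium, pan_small below 0.1 m/s and angular speed of each of pan_large, pan_medium, pan_small below 0.8 rad/s); the robot touches nothing.
It fails at once if the hook or its stand is pushed with more than 20 N (contact force between anything else and stand above 20 N).
It fails at once if a bystander is shifted by more than 20 mm or tipped (distance of any of squeeze_bottle, insert_pan, bowl from where it was at the start of the episode above 0.02 m or angle between any of squeeze_bottle, insert_pan, bowl's own z axis and vertical above 0.3 rad).
It also fails if it takes over 72 s, if anything falls off the work surface, if the arm or the gripper's body presses on something with over 40 N, if the wrist force passes 120 N, or if a joint passes its speed limit or range.

### The arm

A 6-joint arm with a two-finger parallel gripper is mounted at the origin on the work surface. World frame = base frame: x ahead of the robot, y to its left, z up, the work surface at z = 0. Lengths are in m, angles in rad, forces in N, time in s.
With the tool pointing down it reaches from about 0.35 to 0.875 m from the base axis. Payload 4.2 kg.
Tool frame: the origin (TCP) lies between the finger pads; the fingertips stand 25 mm ahead of it and the grasp point (between the pads) lies 6 mm ahead of it; z points along the fingers, y is the line along which they close (so a half turn about z gives the same grasp; the last joint's range is limited). The gripper opens to 87 mm and grips with 3 to 60 N. Pads are 19 mm wide; open, the fingers measure 117 mm over their backs; the gripper's body (75 mm by 190 mm) begins 51 mm behind the grasp point.
Start: joints at [1.501, 0.385, 0.008, 0, -1.194, -0.259], TCP at [0.202, 0.592, 0.227] pointing down, gripper open.
Joint ranges: [-3.14, 3.14], [-1.21, 2.06], [-1.07, 1.41], [-3.16, 2.05], [-2.99, -0.16], [-3.1, 3.1]. Speed limits (rad/s): [2.79, 2.79, 3.14, 3.14, 3.14, 3.14].

### API

Orientations are given as a rotation vector (axis times angle).
In Python, from rig import readout, eyes, job_done gives the robot as it stands.
- The arm moves only by the tool play_rows, never from a script. Its argument "plan" is a list of rows, each an object with "fingers": the finger opening in mm, from 0 to 87; "delta_pos": the shift along the tool's x, y, z in mm, a list of three; "twist": the turn, a rotation vector about the tool's x, y, z in rad, a list of three. A call has 1 to 10 rows; each row is the pose to reach, as a shift and turn from the pose commanded when the call began, along the tool's axes at that moment; what a row does not reach only later rows make up. A row lasts 1/8 s, in which the tool goes at most 62.5 mm and 10.7 degrees, less where a joint would pass 70% of its speed; a pose out of reach is approached as far as the arm can. A call with a gripper value outside its range is refused whole. The fingers move at their own pace and stop on an object; "squeeze" is the grip in N (left out, the last holds). Time passes only in rows, so rows that repeat a pose let the fingers close. It gives the time, the measured TCP pose, the force, the opening and the grip force at its end, in the units of the state.
- readout.get_state(): the state, without advancing time (a new reading comes with each control period).
- eyes.camera(name): name is "side" or "top"; returns the picture (384x512x3 uint8, blue, green, red); there is no depth.
- eyes.calibration(name): a dict with "fx", "fy", "cx", "cy" (pixels), "k1" (the pictures are not rectified: a ray, as slopes to the right and down, at radius r is drawn at 1 + k1 r^2 times it, then the intrinsics apply), "rvec" (rotation vector, rad) and "tvec" (3), from world to camera coordinates, as OpenCV has them. Camera axes: x right, y down, z forward; pixel columns grow to the right and rows downward; lengths in m; the calibration is good to about 2 mm. A picture is of the moment at which its call begins. calibration takes no time and is no camera call.
- job_done(): hands the job in; it is judged then, once.
Trained networks look in the newest picture that a camera, given by its name, has taken for a name from the list of things; names that differ only in an ending like _2 or _b are one class to them, and where a whole thing is asked for, a point or a joint stands for the part that bears it (a point fixed in the world has none). Each returns a list of dicts, best first, with "p" (0 to 1); they miss things now and then, are a little off and sometimes report something else, mostly with a low value. They report only what shows in the picture. A call takes as long as a camera call. They do not tell look-alikes from the thing itself.
- eyes.spot_in(camera, name): "location" ([column, row] in pixels, amid what is visible of it).
The state is a dict: "t": time; "joints": joint angles; "qvel": joint speeds; "joint_torque": joint torques, N m; "eef_pos": TCP position; "eef_rot": TCP orientation; "wrist_force": force on the tool from outside, world axes, zero at the start; "ft_torque": the same for the moment, N m; "grip_width": opening from 0.0 (shut) to 1.0 (fully open); "finger_force": force on a finger pad.
Only numpy, scipy, OpenCV 4.12 (cv2) and the standard library are available. Lean on these libraries where they do the work, as an engineer would, in place of code of your own. Each camera call takes 0.05 s, during which the arm holds its last target. There are 200 camera calls.

## Working session

There is one attempt and no reset: what is moved stays moved. The work goes in short steps, Python scripts to look and compute and a tool call to move; the robot and the scene stay as the last step left them, time stands still between calls to the robot, and variables do not carry over. Pictures are saved under pics/ and viewed, at most 10 in all, crops included, and the job is handed in when it is done.

Besides the shell and the picture viewer there is one more tool, called after ">>>" as a command line: name --argument value ..., lists and objects as JSON in quotes. play_rows: Moves the arm, as the interface text tells. Its arguments: {"type":"object","properties":{"plan":{"type":"array"},"squeeze":{"type":"number"}},"required":["plan"]}

```bash
ls; mkdir -p pics; python3 - <<'E'
from rig import readout, eyes
import cv2
s=readout.get_state(); print({k:s[k] for k in('t','eef_pos','eef_rot','wrist_force','grip_width')})
ims=[]
for c in('side','top'):
    im=eyes.camera(c); cv2.imwrite(f'pics/{c}0.png',cv2.resize(im,(800,600),interpolation=cv2.INTER_CUBIC)); print(c,eyes.calibration(c))
for n in('stand','rail_mid','pan_large','pan_large_eye','pan_medium','pan_medium_eye','pan_small','pan_small_eye','squeeze_bottle','insert_pan','bowl'):
    for c in('side','top'):
        print(n,c,[([round(v,1) for v in d['location']],round(d['p'],2)) for d in eyes.spot_in(c,n)][:3])
E
```

```text
pics
{'t': 0.0, 'eef_pos': array([0.20159192, 0.59096553, 0.22604612]), 'eef_rot': array([ 3.09703410e+00, -5.14095865e-01, -4.92885671e-04]), 'wrist_force': array([ 0.06434557,  0.28901665, -0.21306689]), 'grip_width': 1.000394942386749}
side {'fx': 439.9993699650573, 'fy': 439.9993699650573, 'cx': 248.9599649682893, 'cy': 199.43922037328252, 'k1': 0.026888829709588155, 'rvec': array([ 2.32338518, -0.20774196,  0.09114648]), 'tvec': array([-0.56117095,  0.24895931,  1.13089755])}
top {'fx': 478.63351564959663, 'fy': 478.63351564959663, 'cx': 257.3775562221033, 'cy': 192.6105959800424, 'k1': -0.06145885980725801, 'rvec': array([ 2.17457978, -2.11636683,  0.20345198]), 'tvec': array([0.0417376 , 0.58966931, 1.26063291])}
stand side [([281.5, 340.1], 0.96)]
stand top [([370.3, 191.5], 0.62)]
rail_mid side [([280.2, 345.8], 0.93)]
rail_mid top [([365.0, 197.3], 0.76), ([277.7, 231.2], 0.49), ([224.4, 219.2], 0.16)]
pan_large side [([219.1, 261.8], 0.75)]
pan_large top [([279.3, 226.6], 0.72)]
pan_large_eye side [([219.4, 261.7], 0.65)]
pan_large_eye top [([280.0, 233.7], 0.66)]
pan_medium side [([222.4, 219.5], 0.73)]
pan_medium top [([279.6, 195.7], 0.79), ([225.6, 218.2], 0.63)]
pan_medium_eye side [([219.5, 259.6], 0.29)]
pan_medium_eye top [([225.7, 219.2], 0.92)]
pan_small side [([200.5, 190.6], 0.7)]
pan_small top [([177.2, 233.9], 0.64)]
pan_small_eye side [([200.5, 197.6], 0.63)]
pan_small_eye top [([179.3, 235.5], 0.52)]
squeeze_bottle side [([199.8, 193.8], 0.41)]
squeeze_bottle top [([242.9, 148.4], 0.91)]
insert_pan side [([272.9, 188.1], 0.97)]
insert_pan top [([186.0, 149.4], 0.74), ([223.2, 218.3], 0.2)]
bowl side [([210.4, 159.4], 0.8)]
bowl top [([120.5, 209.3], 0.61)]
```

View pics/side0.png

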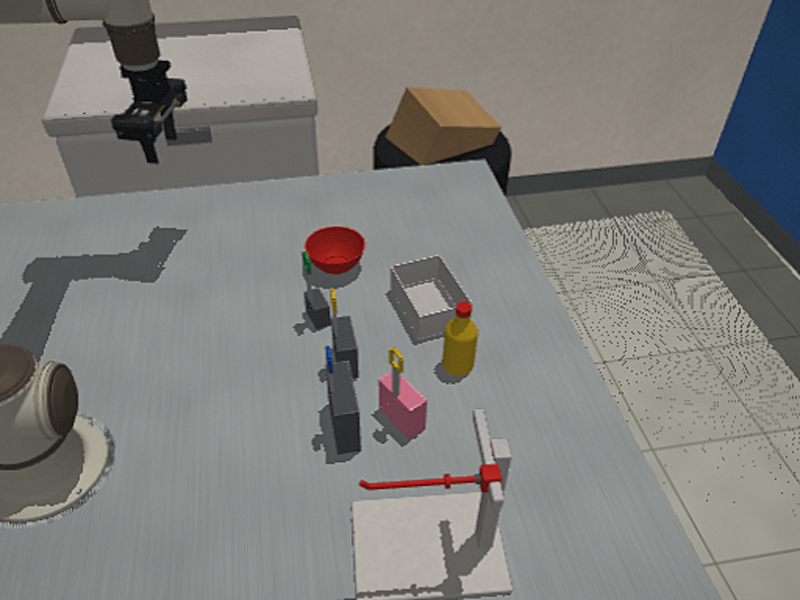

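View pics/top0.png

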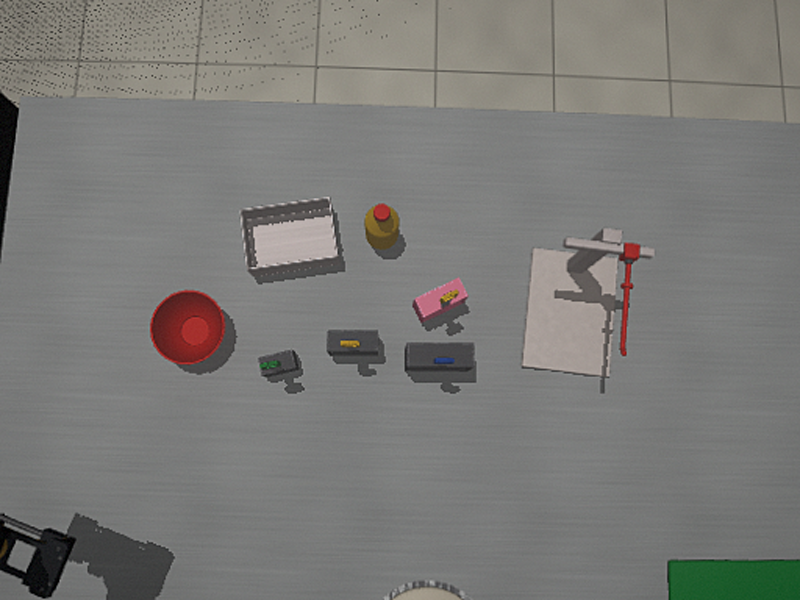

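Both pictures show the same scene.
- **Hook, side view (800 px scale):** the red hook runs from its tip at (362,484) to the clip at (490,478), with the collar at (447,480). The tip points towards the robot.
- **Hook, top view:** the tip is at (623,353) and the clip at (631,251).
- **Loops, side view:** blue (330,358), yellow (333,298), green (307,263).
- **Look-alike:** the pink pan at (400,400) is to be left alone.

Next I'll triangulate from colour blobs.

```bash
cat > h.py <<'E'
import numpy as np, cv2
from scipy.spatial.transform import Rotation as R
from rig import readout, eyes
cal={c:eyes.calibration(c) for c in('side','top')}
def ray(c,p):
    k=cal[c]; q=np.array([(p[0]-k['cx'])/k['fx'],(p[1]-k['cy'])/k['fy']]); u=q.copy()
    for _ in range(20): u=q/(1+k['k1']*(u@u))
    M=cv2.Rodrigues(np.array(k['rvec']))[0]; return -M.T@k['tvec'], M.T@np.r_[u,1]
def proj(c,P):
    k=cal[c]; M=cv2.Rodrigues(np.array(k['rvec']))[0]; X=(M@np.atleast_2d(P).T).T+k['tvec']; u=X[:,:2]/X[:,2:]
    u=u*(1+k['k1']*(u**2).sum(1,keepdims=True)); return u*[k['fx'],k['fy']]+[k['cx'],k['cy']]
def tri(ps,pt):
    (a,d),(b,e)=ray('side',ps),ray('top',pt); d=d/np.linalg.norm(d); e=e/np.linalg.norm(e)
    s=np.linalg.lstsq(np.c_[d,-e],b-a,rcond=None)[0]; P,Q=a+s[0]*d,b+s[1]*e
    return (P+Q)/2, np.linalg.norm(P-Q)
def atz(c,p,z):
    a,d=ray(c,p); return a+d*(z-a[2])/d[2]
HUE=dict(blue=(100,130),yellow=(20,34),green=(45,90))
def mask(im,col,box=None):
    h=cv2.cvtColor(im,cv2.COLOR_BGR2HSV)
    if col=='red': m=((h[...,0]<8)|(h[...,0]>172))
    else: m=(h[...,0]>=HUE[col][0])&(h[...,0]<=HUE[col][1])
    m&=(h[...,1]>120)&(h[...,2]>50)
    if box: k=np.zeros_like(m); x0,y0,x1,y1=box; k[y0:y1,x0:x1]=1; m&=k
    return m
def blob(im,col,near,r=14):
    x,y=map(int,near); m=mask(im,col,(max(x-r,0),max(y-r,0),x+r,y+r)); p=np.argwhere(m)[:,::-1]+0.
    return p
def state(): 
    s=readout.get_state(); return s,R.from_rotvec(s['eef_rot'])
def go(pos,rot):
    """shift (mm) and twist (rad) from the present pose to world TCP pos, rot"""
    s,r=state(); print('t',round(s['t'],2),'pos',np.round(s['eef_pos'],4),'F',np.round(s['wrist_force'],1),'grip',round(s['grip_width'],3),round(float(np.max(s['finger_force'])),1))
    print('delta_pos',np.round(r.inv().apply(np.array(pos)-s['eef_pos'])*1000,1),'twist',np.round((r.inv()*rot).as_rotvec(),3))
def down(yaw): # tool down, tool y (closing) along world direction at angle yaw
    y=np.array([np.cos(yaw),np.sin(yaw),0]);z=np.array([0,0,-1.]);return R.from_matrix(np.c_[np.cross(y,z),y,z])
E
python3 - <<'E'
from h import *
S,T=eyes.camera('side'),eyes.camera('top')
for n,c,s,t in(('large','blue',(211,229),(284,230)),('medium','yellow',(213,191),(223,220)),('small','green',(196,168),(172,233))):
    a,b=blob(S,c,s,13),blob(T,c,t,12)
    P,e=tri((a.min(0)+a.max(0))/2,(b.min(0)+b.max(0))/2)
    w,v=np.linalg.eigh(np.cov(b.T)); print(n,len(a),a.min(0),a.max(0),len(b),b.min(0),b.max(0),np.round(P,4),round(e,4))
    m=b.mean(0); d=v[:,1]; 
    q=atz('top',m+d*5,P[2])-atz('top',m-d*5,P[2]); print('   loop yaw',round(float(np.degrees(np.arctan2(q[1],q[0])))%180,1))
# dark pan bodies in top
g=cv2.cvtColor(T,cv2.COLOR_BGR2HSV)
for n,(x0,y0,x1,y1),z in(('large',(255,215,308,244),.104),('medium',(205,207,248,232),.078),('small',(162,220,196,245),.052)):
    gm=g[...,2][y0:y1,x0:x1]; m=((gm<75)).astype(np.uint8)
    l,k,st,ce=cv2.connectedComponentsWithStats(m); i=1+np.argmax(st[1:,4]); pts=(np.argwhere(k==i)[:,::-1]+[x0,y0]).astype(np.float32)
    r=cv2.minAreaRect(pts); bx=cv2.boxPoints(r); W=np.array([atz('top',p,z)[:2] for p in bx]); ed=[W[1]-W[0],W[2]-W[1]]; L=max(ed,key=np.linalg.norm)
    print(n,'body',np.round(W.mean(0),3),[round(float(np.linalg.norm(q)),3) for q in ed],'yaw',round(float(np.degrees(np.arctan2(L[1],L[0]))%180),1))
# hook
a=np.argwhere(mask(S,'red',(228,295,322,320)))[:,::-1]+0.; b=np.argwhere(mask(T,'red',(390,150,412,232)))[:,::-1]+0.
ts=a[a[:,0]<=a[:,0].min()+1].mean(0); tt=b[b[:,1]>=b[:,1].max()-1].mean(0)
print('tip',ts,tt,tri(ts,tt))
# rod points: top rows, at z .225
for r in range(160,229,6):
    q=b[b[:,1]==r]; print(r,len(q),np.round(atz('top',(q[:,0].mean(),r),.225),4) if len(q) else '',end=' | ')
print()
for c in range(234,318,7):
    q=a[a[:,0]==c]; print(c,len(q),np.round(q[:,1].mean(),1),np.round(atz('side',(c,q[:,1].mean()),.225),4) if len(q) else '',end=' | ')
print('\nbase corners',[np.round(atz('top',np.array(p)/1.5625,.012),4)[:2] for p in((531,248),(522,367),(608,377))],[np.round(atz('side',np.array(p)/1.5625,.012),4)[:2] for p in((353,502),(357,596),(511,593))])
E
```

```text
large 46 [209. 222.] [212. 238.] 46 [278. 229.] [290. 232.] [ 0.4747 -0.0074  0.1685] 0.0024
   loop yaw 91.5
medium 40 [211. 184.] [215. 200.] 47 [218. 218.] [229. 221.] [0.4986 0.1423 0.1549] 0.0034
   loop yaw 90.6
small 43 [194. 161.] [198. 174.] 29 [166. 231.] [177. 235.] [0.463  0.2716 0.1409] 0.0025
   loop yaw 102.1
large body [ 0.483 -0.005] [0.052, 0.114] yaw 91.6
medium body [0.494 0.136] [0.094, 0.029] yaw 102.0
small body [0.461 0.26 ] [0.068, 0.048] yaw 118.5
tip [230.66666667 308.83333333] [399.   226.25] (array([ 0.48617538, -0.27354568,  0.23050349]), np.float64(0.0023443627281086116))
160 9 [ 0.6492 -0.2916  0.225 ] | 166 5 [ 0.634  -0.2838  0.225 ] | 172 3 [ 0.6193 -0.2858  0.225 ] | 178 3 [ 0.6045 -0.283   0.225 ] | 184 5 [ 0.5898 -0.285   0.225 ] | 190 3 [ 0.5751 -0.2798  0.225 ] | 196 3 [ 0.5605 -0.2794  0.225 ] | 202 4 [ 0.546  -0.2778  0.225 ] | 208 3 [ 0.5315 -0.2763  0.225 ] | 214 3 [ 0.5171 -0.276   0.225 ] | 220 3 [ 0.5027 -0.2732  0.225 ] | 226 3 [ 0.4885 -0.2753  0.225 ] | 
234 4 310.5 [ 0.4911 -0.2749  0.225 ] | 241 4 310.5 [ 0.5043 -0.2773  0.225 ] | 248 4 310.5 [ 0.5175 -0.2797  0.225 ] | 255 4 309.5 [ 0.5311 -0.2799  0.225 ] | 262 4 309.5 [ 0.5443 -0.2823  0.225 ] | 269 4 308.5 [ 0.558  -0.2825  0.225 ] | 276 4 308.5 [ 0.5712 -0.2848  0.225 ] | 283 4 307.5 [ 0.585  -0.2851  0.225 ] | 290 4 307.5 [ 0.5982 -0.2874  0.225 ] | 297 4 306.5 [ 0.6121 -0.2876  0.225 ] | 304 4 306.5 [ 0.6254 -0.29    0.225 ] | 311 18 305.5 [ 0.6393 -0.2902  0.225 ] | 
base corners [array([ 0.6997, -0.1768]), array([ 0.4812, -0.1599]), array([ 0.4671, -0.3153])] [array([ 0.4834, -0.1669]), array([ 0.4684, -0.3129]), array([ 0.6805, -0.3465])]
```

```bash
python3 - <<'E'
from h import *
for n,s,t,z in(('large',(210.5,230),(284,230.5),.178),('medium',(213,192),(223.5,219.5),.165),('small',(196,167.5),(171.5,233),.152)):
    print(n,np.round(atz('side',s,z)[:2],4),np.round(atz('top',t,z+.014)[:2],4))
go([.474,-.008,.27],down(np.radians(-88.5)))
E
```

```text
large [ 0.4731 -0.0163] [ 0.4738 -0.0055]
medium [0.4962 0.1311] [0.4977 0.1413]
small [0.4614 0.2578] [0.4624 0.2677]
t 1.3 pos [0.2018 0.5915 0.2271] F [ 0.   0.5 -0.3] grip 0.998 0.0
delta_pos [451.2 479.5 -42.9] twist [ 0.     0.    -0.355]
```

>>> play_rows --plan '[{"fingers": 87, "delta_pos": [225, 240, -43], "twist": [0, 0, -0.18]}, {"fingers": 87, "delta_pos": [451, 480, -43], "twist": [0, 0, -0.355]}, {"fingers": 87, "delta_pos": [451, 480, -43], "twist": [0, 0, -0.355]}, {"fingers": 87, "delta_pos": [451, 480, -43], "twist": [0, 0, -0.355]}, {"fingers": 87, "delta_pos": [451, 480, -43], "twist": [0, 0, -0.355]}, {"fingers": 87, "delta_pos": [451, 480, -43], "twist": [0, 0, -0.355]}, {"fingers": 87, "delta_pos": [451, 480, -43], "twist": [0, 0, -0.355]}, {"fingers": 87, "delta_pos": [451, 480, -43], "twist": [0, 0, -0.355]}, {"fingers": 87, "delta_pos": [451, 480, -43], "twist": [0, 0, -0.355]}, {"fingers": 87, "delta_pos": [451, 480, -43], "twist": [0, 0, -0.355]}]' --squeeze 30

```text
t: 2.55
eef_pos: [0.4597, 0.0216, 0.2688]
eef_rot: [-3.141, -0.042, -0.002]
wrist_force: [1.1, 0.3, 0.6]
grip_width: 0.998
finger_force: 0.0
```

```bash
cat >> h.py <<'E'
def loopbox(c,P,yaw,tilt=0):
    x,y,z=np.meshgrid([-.0035,.0035],[-.015,.015],[-.019,.018]); pts=np.c_[x.ravel(),y.ravel(),z.ravel()]
    # roof slopes 25 deg: lower outer top corners
    pts=np.vstack([pts[pts[:,2]<0],[[sx*.0035,sy*.015,.0115] for sx in(-1,1) for sy in(-1,1)],[[sx*.0035,0,.018] for sx in(-1,1)]])
    q=proj(c,R.from_euler('zy',[yaw,tilt]).apply(pts)+P); return np.r_[q.min(0),q.max(0)]
def fitloop(obs,yaw,z=None):
    from scipy.optimize import least_squares
    f=lambda v:np.concatenate([loopbox(c,np.r_[v[:2],v[2] if z is None else z],yaw)-o for c,o in obs.items()])
    r=least_squares(f,[.47,0,.17] if z is None else [.47,0]); return r.x,r.fun
E
python3 - <<'E'
from h import *
S=eyes.camera('side')
for n,(sb,tb),yw,z in(('large',((209,222,212,238),(278,229,290,232)),1.5,.178),('medium',((211,184,215,200),(218,218,229,221)),1,.165),('small',((194,161,198,174),(166,231,177,235)),12,.152)):
    ob={c:np.r_[b[0]-.5,b[1]-.5,b[2]+.5,b[3]+.5] for c,b in(('side',sb),('top',tb))}
    for zz in(None,z): x,f=fitloop(ob,np.radians(yw),zz); print(n,np.round(x,4),np.round(f,1))
s,r=state()
for sg in(-1,1):
    P=s['eef_pos']+r.apply([0,sg*.0435,.025]); print('fingertip inner',np.round(P,3),np.round((proj('side',P)-[150,110])*4,0))
cv2.imwrite('pics/s1.png',cv2.resize(S[110:260,150:350],(800,600),interpolation=cv2.INTER_CUBIC))
go([.474,-.008,.27],down(np.radians(-88.5)))
E
```

```text
large [ 0.4746 -0.0071  0.1719] [-0.3 -0.5  1.1  0.3 -0.1  0.3  0.1  0.5]
large [ 0.4742 -0.0088] [-0.5 -1.7  0.9 -0.8  0.7  0.3  1.   0.5]
medium [0.4986 0.1421 0.1589] [ 0.7  0.4  0.5 -0.6 -0.3  0.3  0.4  0.8]
medium [0.4981 0.14  ] [ 0.5 -0.8  0.3 -1.7  0.4  0.3  1.1  0.8]
small [0.4632 0.2714 0.1447] [-0.1 -0.4  1.1  0.3 -1.1 -0.   1.1  0.9]
small [0.4628 0.2685] [-0.4 -1.8  0.9 -1.  -0.4 -0.1  1.8  0.8]
fingertip inner [0.461 0.06  0.244] [[201. 318.]]
fingertip inner [ 0.463 -0.027  0.244] [[219. 418.]]
t 2.6 pos [0.4617 0.0162 0.269 ] F [ 2.6 -2.   2.2] grip 0.997 0.0
delta_pos [11.8 24.5 -0.9] twist [ 0.002 -0.002 -0.007]
```

View pics/s1.png

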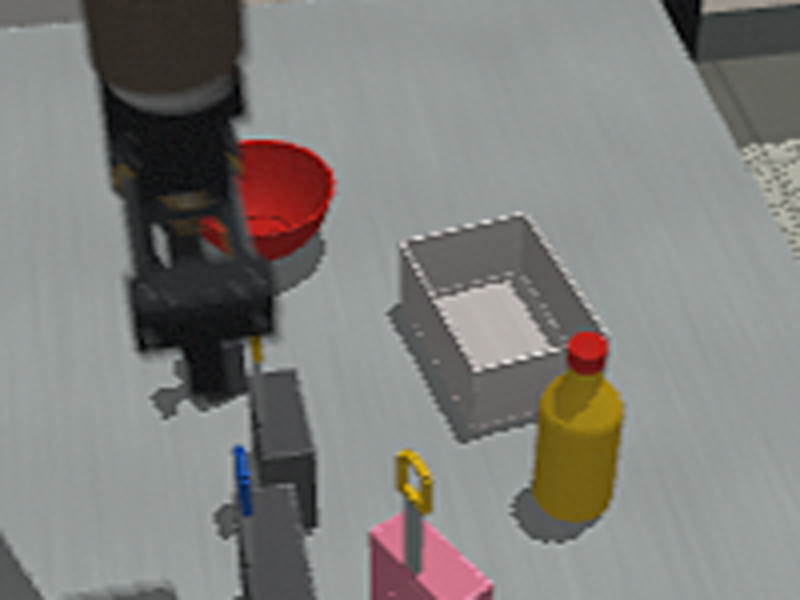

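>>> play_rows --plan '[{"fingers": 87, "delta_pos": [12, 24, 0], "twist": [0, 0, 0]}, {"fingers": 87, "delta_pos": [12, 24, 0], "twist": [0, 0, 0]}, {"fingers": 70, "delta_pos": [12, 24, 50], "twist": [0, 0, 0]}, {"fingers": 70, "delta_pos": [12, 24, 90], "twist": [0, 0, 0]}, {"fingers": 70, "delta_pos": [12, 24, 90], "twist": [0, 0, 0]}, {"fingers": 60, "delta_pos": [12, 24, 90], "twist": [0, 0, 0]}]'

```text
t: 3.35
eef_pos: [0.4729, 0.0007, 0.1798]
eef_rot: [-3.141, -0.044, -0.005]
wrist_force: [0.8, 0.7, 0.6]
grip_width: 0.759
finger_force: 0.0
```

```bash
python3 - <<'E'
from h import *
go([.4742,-.0085,.179],down(np.radians(-88.5)))
S=eyes.camera('side'); cv2.imwrite('pics/s2.png',cv2.resize(S[170:290,170:330],(800,600),interpolation=cv2.INTER_CUBIC))
E
```

```text
t 3.35 pos [0.4729 0.0007 0.1798] F [0.8 0.7 0.6] grip 0.759 0.0
delta_pos [1.  9.2 0.8] twist [-0.    -0.003  0.002]
```

View pics/s2.png

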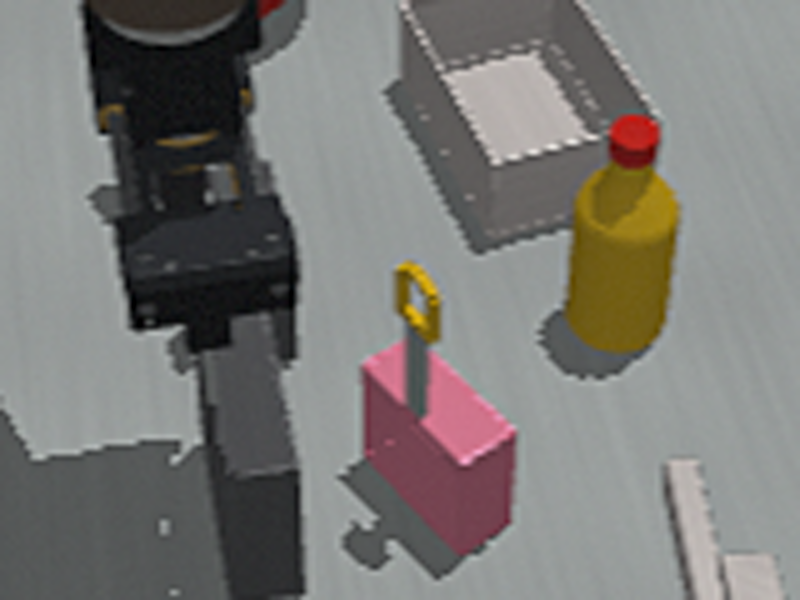

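The picture shows the gripper over the blue loop and the large pan undisturbed below it at about (250,420). I'll shift 9 mm in y and close.

>>> play_rows --plan '[{"fingers": 60, "delta_pos": [1, 9, 1], "twist": [0, 0, 0]}, {"fingers": 60, "delta_pos": [1, 9, 1], "twist": [0, 0, 0]}, {"fingers": 20, "delta_pos": [1, 9, 1], "twist": [0, 0, 0]}, {"fingers": 20, "delta_pos": [1, 9, 1], "twist": [0, 0, 0]}, {"fingers": 20, "delta_pos": [1, 9, 1], "twist": [0, 0, 0]}, {"fingers": 20, "delta_pos": [1, 9, 1], "twist": [0, 0, 0]}, {"fingers": 20, "delta_pos": [1, 9, 1], "twist": [0, 0, 0]}]' --squeeze 35

```text
t: 4.28
eef_pos: [0.473, -0.0089, 0.1771]
eef_rot: [-3.141, -0.041, -0.0]
wrist_force: [0.5, 0.9, -0.4]
grip_width: 0.338
finger_force: 35.0
```

>>> play_rows --plan '[{"fingers": 20, "delta_pos": [0, 0, -30], "twist": [0, 0, 0]}, {"fingers": 20, "delta_pos": [-10, 0, -54], "twist": [0, 0, 0]}, {"fingers": 20, "delta_pos": [-20, 40, -54], "twist": [0, 0, 0]}]'

```text
t: 4.65
eef_pos: [0.4548, -0.0486, 0.2324]
eef_rot: [-3.14, -0.047, -0.005]
wrist_force: [0.5, -0.5, -2.8]
grip_width: 0.335
finger_force: 35.0
```

```bash
python3 - <<'E'
from h import *
go([.440,-.2695,.231],down(np.radians(-95.4)))
E
```

```text
t 4.65 pos [ 0.4548 -0.0486  0.2324] F [ 0.5 -0.5 -2.8] grip 0.335 35.0
delta_pos [-21.4 220.4   1.2] twist [-0.001 -0.003  0.124]
```

>>> play_rows --plan '[{"fingers": 20, "delta_pos": [-10, 45, 1], "twist": [0, 0, 0.03]}, {"fingers": 20, "delta_pos": [-21, 95, 1], "twist": [0, 0, 0.06]}, {"fingers": 20, "delta_pos": [-21, 145, 1], "twist": [0, 0, 0.1]}, {"fingers": 20, "delta_pos": [-21, 190, 1], "twist": [0, 0, 0.122]}, {"fingers": 20, "delta_pos": [-21, 215, 1], "twist": [0, 0, 0.122]}, {"fingers": 20, "delta_pos": [-21, 220, 1], "twist": [0, 0, 0.122]}, {"fingers": 20, "delta_pos": [-21, 220, 1], "twist": [0, 0, 0.122]}, {"fingers": 20, "delta_pos": [-21, 220, 1], "twist": [0, 0, 0.122]}]'

```text
t: 5.65
eef_pos: [0.4387, -0.2692, 0.2299]
eef_rot: [-3.138, 0.149, 0.001]
wrist_force: [0.2, 0.6, -2.5]
grip_width: 0.336
finger_force: 35.0
```

```bash
python3 - <<'E'
from h import *
go([.440,-.2695,.231],down(np.radians(-95.4)))
S=eyes.camera('side');T=eyes.camera('top')
a=cv2.resize(S[270:345,190:290],(800,600),interpolation=cv2.INTER_CUBIC)
cv2.imwrite('pics/s3.png',a)
b=np.argwhere(mask(S,'blue',(190,250,290,345)))[:,::-1]; print('blue',len(b),b.min(0),b.max(0))
s,r=state(); E=s['eef_pos']+[0,0,.001]; print('pred',np.round(loopbox('side',E,np.radians(-5.4)),1), 'eye',np.round(proj('side',E),1))
E
```

```text
t 5.65 pos [ 0.4387 -0.2692  0.2299] F [ 0.2  0.6 -2.5] grip 0.336 35.0
delta_pos [ 1.4  0.2 -1.1] twist [-0.     0.001 -0.001]Traceback (most recent call last):
  File "<stdin>", line 6, in <module>
    return umr_minimum(a, axis, None, out, keepdims, initial, where)
ValueError: zero-size array to reduction operation minimum which has no identity
```

View pics/s3.png

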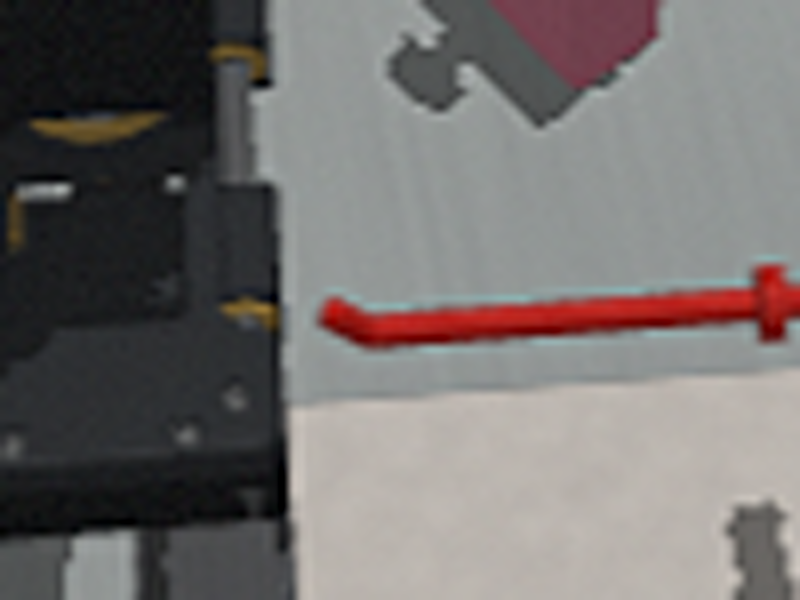

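The picture shows the hook's tip at crop (330,310), the bend at (372,330) and the collar at (770,300), all consistent with the fit. The gripper hides the loop. I'll go in slowly and watch the forces.

>>> play_rows --plan '[{"fingers": 20, "delta_pos": [15, 0, 0], "twist": [0, 0, 0]}, {"fingers": 20, "delta_pos": [30, 0, 0], "twist": [0, 0, 0]}, {"fingers": 20, "delta_pos": [36, 0, 0], "twist": [0, 0, 0]}, {"fingers": 20, "delta_pos": [42, 0, 0], "twist": [0, 0, 0]}, {"fingers": 20, "delta_pos": [48, 0, 0], "twist": [0, 0, 0]}, {"fingers": 20, "delta_pos": [48, 0, 0], "twist": [0, 0, 0]}, {"fingers": 20, "delta_pos": [48, 0, 0], "twist": [0, 0, 0]}]'

```text
t: 6.62
eef_pos: [0.4863, -0.2746, 0.2301]
eef_rot: [-3.138, 0.151, 0.001]
wrist_force: [0.6, -0.1, -2.9]
grip_width: 0.336
finger_force: 35.0
```

```bash
python3 - <<'E'
from h import *
s,r=state(); print(s['eef_pos'],s['wrist_force'])
S=eyes.camera('side')
cv2.imwrite('pics/s4.png',cv2.resize(S[270:345,210:310],(800,600),interpolation=cv2.INTER_CUBIC))
E
```

```text
[ 0.48627521 -0.27460857  0.2300592 ] [ 0.63885337 -0.07060117 -2.92303236]
```

View pics/s4.png

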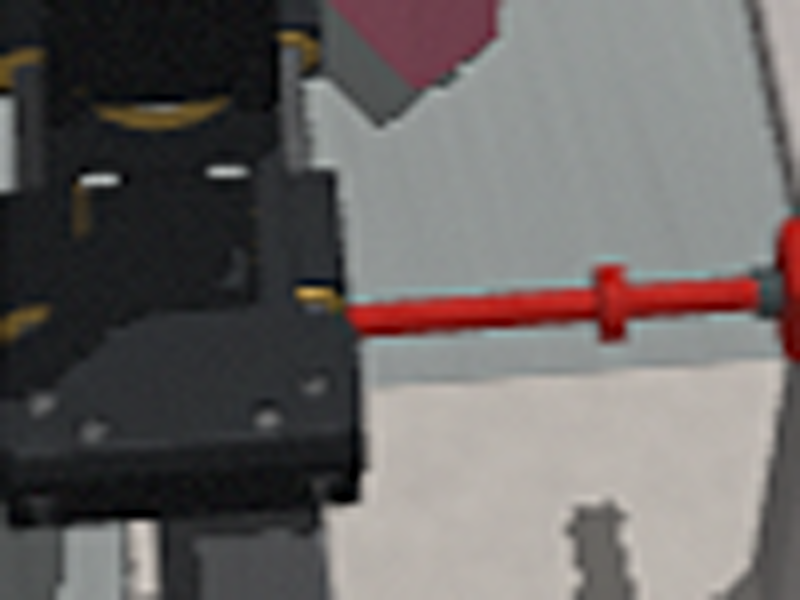

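The rod is straight and untouched (collar at (610,303)) and there is no contact force. I'll go on past the bend, then feel sideways.

>>> play_rows --plan '[{"fingers": 20, "delta_pos": [6, 0, 0], "twist": [0, 0, 0]}, {"fingers": 20, "delta_pos": [12, 0, 0], "twist": [0, 0, 0]}, {"fingers": 20, "delta_pos": [20, 0, 0], "twist": [0, 0, 0]}, {"fingers": 20, "delta_pos": [24, 0, 0], "twist": [0, 0, 0]}, {"fingers": 20, "delta_pos": [24, 0, 4], "twist": [0, 0, 0]}, {"fingers": 20, "delta_pos": [24, 7, 6], "twist": [0, 0, 0]}, {"fingers": 20, "delta_pos": [24, 7, 6], "twist": [0, 0, 0]}, {"fingers": 20, "delta_pos": [24, 7, 6], "twist": [0, 0, 0]}]'

```text
t: 7.68
eef_pos: [0.5096, -0.2838, 0.2241]
eef_rot: [-3.137, 0.151, 0.001]
wrist_force: [-0.6, 1.4, -3.0]
grip_width: 0.331
finger_force: 35.0
```

>>> play_rows --plan '[{"fingers": 20, "delta_pos": [0, -7, 0], "twist": [0, 0, 0]}, {"fingers": 20, "delta_pos": [0, -14, 0], "twist": [0, 0, 0]}, {"fingers": 20, "delta_pos": [0, -14, 0], "twist": [0, 0, 0]}, {"fingers": 20, "delta_pos": [0, -14, 0], "twist": [0, 0, 0]}]'

```text
t: 8.18
eef_pos: [0.5112, -0.2699, 0.2242]
eef_rot: [3.138, -0.15, 0.0]
wrist_force: [0.5, -0.5, -2.7]
grip_width: 0.336
finger_force: 35.0
```

>>> play_rows --plan '[{"fingers": 20, "delta_pos": [0, 7, 1], "twist": [0, 0, 0]}, {"fingers": 20, "delta_pos": [15, 7, 1], "twist": [0, 0, 0]}, {"fingers": 20, "delta_pos": [30, 7, 1], "twist": [0, 0, 0]}, {"fingers": 20, "delta_pos": [45, 7, 1], "twist": [0, 0, 0]}, {"fingers": 20, "delta_pos": [60, 7, 1], "twist": [0, 0, 0]}, {"fingers": 20, "delta_pos": [66, 7, 3], "twist": [0, 0, 0]}, {"fingers": 20, "delta_pos": [66, 7, 6], "twist": [0, 0, 0]}, {"fingers": 20, "delta_pos": [66, 7, 8], "twist": [0, 0, 0]}, {"fingers": 20, "delta_pos": [66, 7, 8], "twist": [0, 0, 0]}]'

```text
t: 9.3
eef_pos: [0.5758, -0.2832, 0.2162]
eef_rot: [3.138, -0.15, -0.0]
wrist_force: [-0.4, 0.0, -1.9]
grip_width: 0.333
finger_force: 35.0
```

>>> play_rows --plan '[{"fingers": 20, "delta_pos": [0, 0, 1], "twist": [0, 0, 0]}, {"fingers": 20, "delta_pos": [0, 0, 2], "twist": [0, 0, 0]}, {"fingers": 20, "delta_pos": [0, 0, 2], "twist": [0, 0, 0]}]'

```text
t: 9.68
eef_pos: [0.5761, -0.2833, 0.2146]
eef_rot: [3.138, -0.15, 0.0]
wrist_force: [-1.6, 0.4, 1.0]
grip_width: 0.335
finger_force: 35.0
```

The weight is on the rod. I'll release and rise.

>>> play_rows --plan '[{"fingers": 50, "delta_pos": [0, 0, 0], "twist": [0, 0, 0]}, {"fingers": 56, "delta_pos": [0, 0, 0], "twist": [0, 0, 0]}, {"fingers": 56, "delta_pos": [0, 0, 0], "twist": [0, 0, 0]}, {"fingers": 56, "delta_pos": [0, 0, -15], "twist": [0, 0, 0]}, {"fingers": 60, "delta_pos": [0, 0, -45], "twist": [0, 0, 0]}, {"fingers": 60, "delta_pos": [0, 0, -80], "twist": [0, 0, 0]}, {"fingers": 80, "delta_pos": [-50, 0, -80], "twist": [0, 0, 0]}, {"fingers": 87, "delta_pos": [-112, 0, -80], "twist": [0, 0, 0]}, {"fingers": 87, "delta_pos": [-112, -62, -80], "twist": [0, 0, 0]}, {"fingers": 87, "delta_pos": [-112, -124, -80], "twist": [0, 0, 0]}]'

```text
t: 10.92
eef_pos: [0.4761, -0.1487, 0.296]
eef_rot: [3.138, -0.155, 0.006]
wrist_force: [1.2, 1.4, -0.0]
grip_width: 0.981
finger_force: 0.0
```

```bash
python3 - <<'E'
from h import *
go([.498,.140,.26],down(np.radians(-89.0)))
S=eyes.camera('side')
cv2.imwrite('pics/s5.png',cv2.resize(S[170:350,190:330],(622,800))[:600] if 0 else cv2.resize(S[170:350,170:350],(600,600),interpolation=cv2.INTER_CUBIC))
E
```

```text
t 10.93 pos [ 0.4761 -0.1487  0.296 ] F [ 1.2  1.4 -0. ] grip 0.981 0.0
delta_pos [  -6.8 -289.5   36. ] twist [ 0.    -0.004 -0.116]
```

View pics/s5.png

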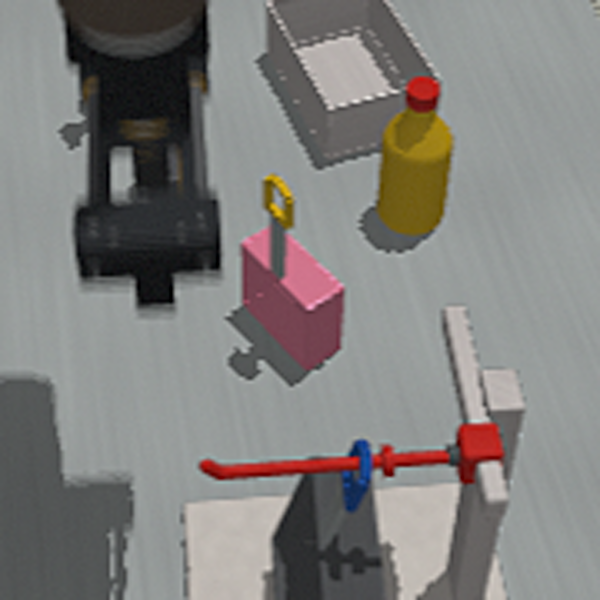

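The large pan hangs with its loop at (358,472), next to the collar at (388,460). Now the medium pan.

>>> play_rows --plan '[{"fingers": 87, "delta_pos": [-7, -60, 25], "twist": [0, 0, -0.06]}, {"fingers": 87, "delta_pos": [-7, -120, 36], "twist": [0, 0, -0.116]}, {"fingers": 87, "delta_pos": [-7, -180, 36], "twist": [0, 0, -0.116]}, {"fingers": 87, "delta_pos": [-7, -235, 36], "twist": [0, 0, -0.116]}, {"fingers": 87, "delta_pos": [-7, -280, 36], "twist": [0, 0, -0.116]}, {"fingers": 87, "delta_pos": [-7, -290, 36], "twist": [0, 0, -0.116]}, {"fingers": 87, "delta_pos": [-7, -290, 36], "twist": [0, 0, -0.116]}, {"fingers": 87, "delta_pos": [-7, -290, 36], "twist": [0, 0, -0.116]}]'

```text
t: 11.98
eef_pos: [0.4973, 0.1392, 0.2585]
eef_rot: [-3.141, -0.03, -0.0]
wrist_force: [-0.7, -1.0, -0.0]
grip_width: 1.003
finger_force: 0.0
```

```bash
python3 - <<'E'
from h import *
go([.498,.140,.164],down(np.radians(-89.0)))
E
```

```text
t 11.97 pos [0.4973 0.1392 0.2585] F [-0.7 -1.  -0. ] grip 1.003 0.0
delta_pos [ 0.7 -0.8 94.5] twist [-0.    -0.     0.002]
```

>>> play_rows --plan '[{"fingers": 80, "delta_pos": [1, -1, 40], "twist": [0, 0, 0]}, {"fingers": 70, "delta_pos": [1, -1, 80], "twist": [0, 0, 0]}, {"fingers": 60, "delta_pos": [1, -1, 95], "twist": [0, 0, 0]}, {"fingers": 60, "delta_pos": [1, -1, 95], "twist": [0, 0, 0]}, {"fingers": 20, "delta_pos": [1, -1, 95], "twist": [0, 0, 0]}, {"fingers": 20, "delta_pos": [1, -1, 95], "twist": [0, 0, 0]}, {"fingers": 20, "delta_pos": [1, -1, 95], "twist": [0, 0, 0]}, {"fingers": 20, "delta_pos": [1, -1, 95], "twist": [0, 0, 0]}, {"fingers": 20, "delta_pos": [1, -1, 95], "twist": [0, 0, 0]}]' --squeeze 35

```text
t: 13.1
eef_pos: [0.4985, 0.1412, 0.1635]
eef_rot: [3.141, 0.032, 0.001]
wrist_force: [-0.2, -1.0, 2.0]
grip_width: 0.334
finger_force: 35.0
```

>>> play_rows --plan '[{"fingers": 20, "delta_pos": [0, 0, -40], "twist": [0, 0, 0]}, {"fingers": 20, "delta_pos": [-25, 0, -72], "twist": [0, 0, 0]}, {"fingers": 20, "delta_pos": [-60, 30, -72], "twist": [0, 0, 0]}, {"fingers": 20, "delta_pos": [-60, 80, -72], "twist": [0, 0, 0.04]}]'

```text
t: 13.6
eef_pos: [0.4373, 0.0599, 0.2348]
eef_rot: [-3.141, 0.027, 0.003]
wrist_force: [1.0, -1.5, -2.0]
grip_width: 0.336
finger_force: 35.0
```

```bash
python3 - <<'E'
from h import *
go([.440,-.2695,.231],down(np.radians(-95.4)))
E
```

```text
t 13.6 pos [0.4373 0.0599 0.2348] F [ 1.  -1.5 -2. ] grip 0.336 35.0
delta_pos [  8.4 329.3   3.6] twist [-0.001  0.002  0.077]
```

>>> play_rows --plan '[{"fingers": 20, "delta_pos": [2, 55, 2], "twist": [0, 0, 0.02]}, {"fingers": 20, "delta_pos": [4, 115, 3], "twist": [0, 0, 0.04]}, {"fingers": 20, "delta_pos": [6, 175, 4], "twist": [0, 0, 0.06]}, {"fingers": 20, "delta_pos": [8, 235, 4], "twist": [0, 0, 0.077]}, {"fingers": 20, "delta_pos": [8, 285, 4], "twist": [0, 0, 0.077]}, {"fingers": 20, "delta_pos": [8, 320, 4], "twist": [0, 0, 0.077]}, {"fingers": 20, "delta_pos": [8, 329, 4], "twist": [0, 0, 0.077]}, {"fingers": 20, "delta_pos": [8, 329, 4], "twist": [0, 0, 0.077]}, {"fingers": 20, "delta_pos": [8, 329, 4], "twist": [0, 0, 0.077]}]'

```text
t: 14.72
eef_pos: [0.4414, -0.2681, 0.2309]
eef_rot: [-3.138, 0.15, 0.001]
wrist_force: [0.1, -0.2, -2.3]
grip_width: 0.336
finger_force: 35.0
```

```bash
python3 - <<'E'
from h import *
go([.440,-.2695,.231],down(np.radians(-95.4)))
S=eyes.camera('side'); print(len(np.argwhere(mask(S,'blue',(200,280,320,345)))))
E
```

```text
t 14.72 pos [ 0.4414 -0.2681  0.2309] F [ 0.1 -0.2 -2.3] grip 0.336 35.0
delta_pos [-1.2  1.6 -0.1] twist [-0.     0.    -0.001]
110
```

>>> play_rows --plan '[{"fingers": 20, "delta_pos": [15, 2, 2], "twist": [0, 0, 0]}, {"fingers": 20, "delta_pos": [30, 2, 2], "twist": [0, 0, 0]}, {"fingers": 20, "delta_pos": [38, 2, 2], "twist": [0, 0, 0]}, {"fingers": 20, "delta_pos": [46, 2, 2], "twist": [0, 0, 0]}, {"fingers": 20, "delta_pos": [54, 2, 2], "twist": [0, 0, 0]}, {"fingers": 20, "delta_pos": [62, 2, 2], "twist": [0, 0, 0]}, {"fingers": 20, "delta_pos": [68, 2, 2], "twist": [0, 0, 0]}, {"fingers": 20, "delta_pos": [70, 2, 7], "twist": [0, 0, 0]}, {"fingers": 20, "delta_pos": [70, 2, 12], "twist": [0, 0, 0]}, {"fingers": 20, "delta_pos": [70, 2, 12], "twist": [0, 0, 0]}]'

```text
t: 16.02
eef_pos: [0.5102, -0.2776, 0.2183]
eef_rot: [-3.137, 0.152, 0.003]
wrist_force: [-0.1, -0.2, -2.4]
grip_width: 0.341
finger_force: 35.0
```

>>> play_rows --plan '[{"fingers": 20, "delta_pos": [8, -1, 0], "twist": [0, 0, 0]}, {"fingers": 20, "delta_pos": [16, -1, 0], "twist": [0, 0, 0]}, {"fingers": 20, "delta_pos": [24, -1, 0], "twist": [0, 0, 0]}, {"fingers": 20, "delta_pos": [32, -1, 0], "twist": [0, 0, 0]}, {"fingers": 20, "delta_pos": [40, -1, 0], "twist": [0, 0, 0]}, {"fingers": 20, "delta_pos": [45, -1, 0], "twist": [0, 0, 0]}, {"fingers": 20, "delta_pos": [45, -1, 0], "twist": [0, 0, 0]}]'

```text
t: 16.9
eef_pos: [0.5561, -0.2811, 0.2189]
eef_rot: [-3.138, 0.152, 0.0]
wrist_force: [-0.2, 0.5, -2.2]
grip_width: 0.34
finger_force: 35.0
```

>>> play_rows --plan '[{"fingers": 20, "delta_pos": [0, 0, 2], "twist": [0, 0, 0]}, {"fingers": 20, "delta_pos": [0, 0, 4], "twist": [0, 0, 0]}, {"fingers": 20, "delta_pos": [0, 0, 6], "twist": [0, 0, 0]}, {"fingers": 20, "delta_pos": [0, 0, 6], "twist": [0, 0, 0]}, {"fingers": 20, "delta_pos": [0, 0, 6], "twist": [0, 0, 0]}]'

```text
t: 17.52
eef_pos: [0.5557, -0.2812, 0.2133]
eef_rot: [3.138, -0.152, 0.0]
wrist_force: [-0.9, 1.0, -0.9]
grip_width: 0.333
finger_force: 35.0
```

Now partly carried by the rod. A millimetre more, then release and look.

>>> play_rows --plan '[{"fingers": 20, "delta_pos": [0, 0, 1], "twist": [0, 0, 0]}, {"fingers": 20, "delta_pos": [0, 0, 1], "twist": [0, 0, 0]}, {"fingers": 50, "delta_pos": [0, 0, 1], "twist": [0, 0, 0]}, {"fingers": 50, "delta_pos": [0, 0, 1], "twist": [0, 0, 0]}, {"fingers": 50, "delta_pos": [0, 0, 1], "twist": [0, 0, 0]}, {"fingers": 56, "delta_pos": [0, 0, -15], "twist": [0, 0, 0]}, {"fingers": 60, "delta_pos": [0, 0, -45], "twist": [0, 0, 0]}, {"fingers": 60, "delta_pos": [0, 0, -80], "twist": [0, 0, 0]}, {"fingers": 80, "delta_pos": [-50, 0, -80], "twist": [0, 0, 0]}, {"fingers": 87, "delta_pos": [-95, -40, -80], "twist": [0, 0, 0]}]'

```text
t: 18.77
eef_pos: [0.4645, -0.233, 0.2943]
eef_rot: [3.137, -0.157, 0.003]
wrist_force: [0.7, 1.5, 0.3]
grip_width: 0.833
finger_force: 0.0
```

```bash
python3 - <<'E'
from h import *
go([.463,.269,.26],down(np.radians(-78.0)))
S=eyes.camera('side')
T=eyes.camera('top')
a=cv2.resize(S[264:384,220:320],(500,600),interpolation=cv2.INTER_CUBIC); 
b=cv2.resize(T[215:250,160:200],(300,262),interpolation=cv2.INTER_CUBIC); a2=np.zeros((600,800,3),np.uint8); a2[:,:500]=a; a2[:262,500:]=b
cv2.imwrite('pics/s6.png',a2)
E
```

```text
t 18.77 pos [ 0.4645 -0.233   0.2943] F [0.7 1.5 0.3] grip 0.833 0.0
delta_pos [ -51.6 -499.4   33.8] twist [ 0.001 -0.002 -0.309]
```

View pics/s6.png

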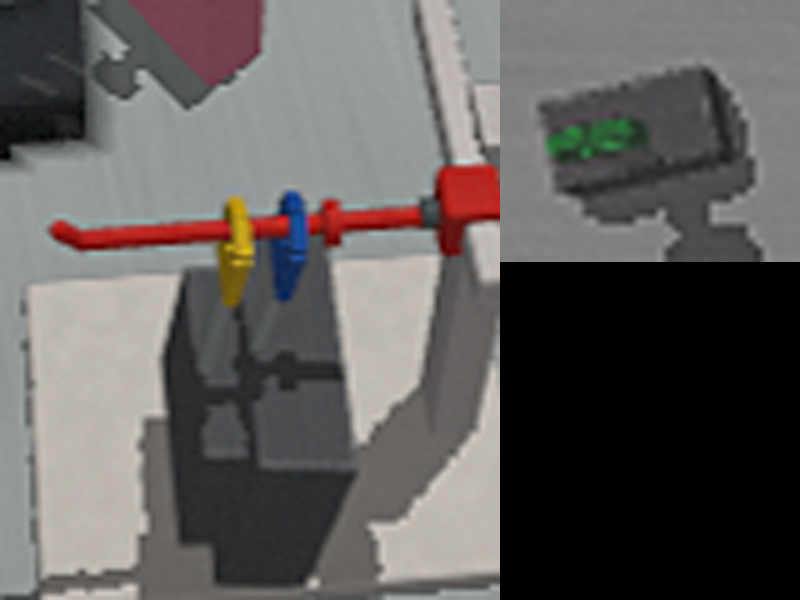

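The yellow loop at (235,250) and the blue loop at (290,245) both hang on the rod about 20 mm apart, with the medium pan nested in the large one. The small pan is yawed about 12–13 degrees. I'll fetch it next.

>>> play_rows --plan '[{"fingers": 87, "delta_pos": [-6, -55, 20], "twist": [0, 0, -0.05]}, {"fingers": 87, "delta_pos": [-12, -115, 34], "twist": [0, 0, -0.1]}, {"fingers": 87, "delta_pos": [-18, -175, 34], "twist": [0, 0, -0.16]}, {"fingers": 87, "delta_pos": [-25, -235, 34], "twist": [0, 0, -0.22]}, {"fingers": 87, "delta_pos": [-31, -295, 34], "twist": [0, 0, -0.27]}, {"fingers": 87, "delta_pos": [-38, -355, 34], "twist": [0, 0, -0.309]}, {"fingers": 87, "delta_pos": [-44, -415, 34], "twist": [0, 0, -0.309]}, {"fingers": 87, "delta_pos": [-50, -465, 34], "twist": [0, 0, -0.309]}, {"fingers": 87, "delta_pos": [-52, -495, 34], "twist": [0, 0, -0.309]}, {"fingers": 87, "delta_pos": [-52, -499, 34], "twist": [0, 0, -0.309]}]'

```text
t: 20.12
eef_pos: [0.462, 0.2717, 0.2598]
eef_rot: [-3.123, -0.337, -0.002]
wrist_force: [0.7, -0.1, 0.9]
grip_width: 0.997
finger_force: 0.0
```

>>> play_rows --plan '[{"fingers": 87, "delta_pos": [0, 0, 0], "twist": [0, 0, 0]}, {"fingers": 87, "delta_pos": [0, 0, 0], "twist": [0, 0, 0]}, {"fingers": 87, "delta_pos": [0, 0, 0], "twist": [0, 0, 0]}]'

```text
t: 20.5
eef_pos: [0.4617, 0.2686, 0.2595]
eef_rot: [-3.124, -0.331, -0.001]
wrist_force: [-0.1, -0.2, 0.9]
grip_width: 1.004
finger_force: 0.0
```

```bash
python3 - <<'E'
from h import *
go([.4628,.2695,.151],down(np.radians(-78.0)))
E
```

```text
t 20.5 pos [0.4617 0.2686 0.2595] F [-0.1 -0.2  0.9] grip 1.004 0.0
delta_pos [  1.2  -0.6 108.5] twist [-0.    -0.     0.002]
```

>>> play_rows --plan '[{"fingers": 75, "delta_pos": [1, -1, 50], "twist": [0, 0, 0]}, {"fingers": 65, "delta_pos": [1, -1, 95], "twist": [0, 0, 0]}, {"fingers": 60, "delta_pos": [1, -1, 108], "twist": [0, 0, 0]}, {"fingers": 60, "delta_pos": [1, -1, 108], "twist": [0, 0, 0]}, {"fingers": 20, "delta_pos": [1, -1, 108], "twist": [0, 0, 0]}, {"fingers": 20, "delta_pos": [1, -1, 108], "twist": [0, 0, 0]}, {"fingers": 20, "delta_pos": [1, -1, 108], "twist": [0, 0, 0]}, {"fingers": 20, "delta_pos": [1, -1, 108], "twist": [0, 0, 0]}, {"fingers": 20, "delta_pos": [1, -1, 108], "twist": [0, 0, 0]}]' --squeeze 35

```text
t: 21.62
eef_pos: [0.4626, 0.2707, 0.1516]
eef_rot: [3.124, 0.333, 0.001]
wrist_force: [-0.7, -0.7, 2.3]
grip_width: 0.334
finger_force: 35.0
```

>>> play_rows --plan '[{"fingers": 20, "delta_pos": [0, 0, -45], "twist": [0, 0, 0]}, {"fingers": 20, "delta_pos": [-15, 0, -82], "twist": [0, 0, 0]}, {"fingers": 20, "delta_pos": [-15, 40, -82], "twist": [0, 0, 0.05]}, {"fingers": 20, "delta_pos": [-15, 90, -82], "twist": [0, 0, 0.1]}]'

```text
t: 22.12
eef_pos: [0.4663, 0.1794, 0.2331]
eef_rot: [-3.136, -0.177, -0.0]
wrist_force: [0.9, 0.4, -1.8]
grip_width: 0.339
finger_force: 35.0
```

```bash
python3 - <<'E'
from h import *
go([.435,-.2690,.231],down(np.radians(-95.4)))
E
```

```text
t 22.12 pos [0.4663 0.1794 0.2331] F [ 0.9  0.4 -1.8] grip 0.339 35.0
delta_pos [-81.6 442.1   1.7] twist [-0.001 -0.     0.207]
```

>>> play_rows --plan '[{"fingers": 20, "delta_pos": [-20, 50, 1], "twist": [0, 0, 0.03]}, {"fingers": 20, "delta_pos": [-40, 100, 2], "twist": [0, 0, 0.06]}, {"fingers": 20, "delta_pos": [-60, 155, 2], "twist": [0, 0, 0.1]}, {"fingers": 20, "delta_pos": [-75, 210, 2], "twist": [0, 0, 0.14]}, {"fingers": 20, "delta_pos": [-82, 265, 2], "twist": [0, 0, 0.17]}, {"fingers": 20, "delta_pos": [-82, 320, 2], "twist": [0, 0, 0.207]}, {"fingers": 20, "delta_pos": [-82, 375, 2], "twist": [0, 0, 0.207]}, {"fingers": 20, "delta_pos": [-82, 420, 2], "twist": [0, 0, 0.207]}, {"fingers": 20, "delta_pos": [-82, 441, 2], "twist": [0, 0, 0.207]}, {"fingers": 20, "delta_pos": [-82, 442, 2], "twist": [0, 0, 0.207]}]'

```text
t: 23.38
eef_pos: [0.4343, -0.2697, 0.2301]
eef_rot: [-3.137, 0.153, 0.002]
wrist_force: [0.3, -0.1, -1.4]
grip_width: 0.333
finger_force: 35.0
```

>>> play_rows --plan '[{"fingers": 20, "delta_pos": [0, 0, 0], "twist": [0, 0, 0]}, {"fingers": 20, "delta_pos": [0, 0, 0], "twist": [0, 0, 0]}, {"fingers": 20, "delta_pos": [0, 0, 0], "twist": [0, 0, 0]}]'

```text
t: 23.75
eef_pos: [0.4347, -0.268, 0.2313]
eef_rot: [-3.138, 0.147, -0.001]
wrist_force: [-0.4, -0.2, -1.1]
grip_width: 0.337
finger_force: 35.0
```

```bash
python3 - <<'E'
from h import *
go([.440,-.2698,.230],down(np.radians(-95.4)))
S=eyes.camera('side')
for c in('blue','yellow'):
    b=np.argwhere(mask(S,c,(255 if c=='yellow' else 225,290,320,345)))[:,::-1]; print(c,len(b),b.min(0),b.max(0))
E
```

```text
t 23.75 pos [ 0.4347 -0.268   0.2313] F [-0.4 -0.2 -1.1] grip 0.337 35.0
delta_pos [5.4 1.3 1.3] twist [-0.    -0.     0.001]
blue 101 [274 302] [281 323]
yellow 102 [264 303] [269 324]
```

>>> play_rows --plan '[{"fingers": 20, "delta_pos": [18, 1, 3], "twist": [0, 0, 0]}, {"fingers": 20, "delta_pos": [36, 1, 3], "twist": [0, 0, 0]}, {"fingers": 20, "delta_pos": [44, 1, 3], "twist": [0, 0, 0]}, {"fingers": 20, "delta_pos": [52, 1, 3], "twist": [0, 0, 0]}, {"fingers": 20, "delta_pos": [60, 1, 3], "twist": [0, 0, 0]}, {"fingers": 20, "delta_pos": [66, 1, 3], "twist": [0, 0, 0]}, {"fingers": 20, "delta_pos": [67, 1, 3], "twist": [0, 0, 0]}, {"fingers": 20, "delta_pos": [67, 1, 8], "twist": [0, 0, 0]}, {"fingers": 20, "delta_pos": [67, 1, 13], "twist": [0, 0, 0]}, {"fingers": 20, "delta_pos": [67, 1, 13], "twist": [0, 0, 0]}]'

```text
t: 25.05
eef_pos: [0.5006, -0.276, 0.2174]
eef_rot: [-3.138, 0.149, 0.002]
wrist_force: [0.6, -0.1, -1.1]
grip_width: 0.338
finger_force: 35.0
```

>>> play_rows --plan '[{"fingers": 20, "delta_pos": [7, -1, 0], "twist": [0, 0, 0]}, {"fingers": 20, "delta_pos": [14, -1, 0], "twist": [0, 0, 0]}, {"fingers": 20, "delta_pos": [21, -1, 0], "twist": [0, 0, 0]}, {"fingers": 20, "delta_pos": [28, -1, 0], "twist": [0, 0, 0]}, {"fingers": 20, "delta_pos": [35, -1, 0], "twist": [0, 0, 0]}, {"fingers": 20, "delta_pos": [35, -1, 0], "twist": [0, 0, 0]}, {"fingers": 20, "delta_pos": [35, -1, 2], "twist": [0, 0, 0]}, {"fingers": 20, "delta_pos": [35, -1, 4], "twist": [0, 0, 0]}, {"fingers": 20, "delta_pos": [35, -1, 4], "twist": [0, 0, 0]}]'

```text
t: 26.18
eef_pos: [0.5358, -0.2784, 0.2139]
eef_rot: [-3.138, 0.149, 0.001]
wrist_force: [0.2, 0.9, -2.0]
grip_width: 0.338
finger_force: 35.0
```

>>> play_rows --plan '[{"fingers": 20, "delta_pos": [0, 0, 1], "twist": [0, 0, 0]}, {"fingers": 20, "delta_pos": [0, 0, 2], "twist": [0, 0, 0]}, {"fingers": 20, "delta_pos": [0, 0, 2], "twist": [0, 0, 0]}, {"fingers": 20, "delta_pos": [0, 0, 2], "twist": [0, 0, 0]}]'

```text
t: 26.68
eef_pos: [0.5362, -0.2785, 0.2121]
eef_rot: [3.138, -0.149, 0.0]
wrist_force: [-0.5, 0.1, -1.4]
grip_width: 0.336
finger_force: 35.0
```

>>> play_rows --plan '[{"fingers": 20, "delta_pos": [0, 0, 1], "twist": [0, 0, 0]}, {"fingers": 20, "delta_pos": [0, 0, 2], "twist": [0, 0, 0]}, {"fingers": 20, "delta_pos": [0, 0, 2], "twist": [0, 0, 0]}]'

```text
t: 27.05
eef_pos: [0.5363, -0.2785, 0.2103]
eef_rot: [3.138, -0.149, 0.001]
wrist_force: [-0.5, -0.6, 0.5]
grip_width: 0.336
finger_force: 35.0
```

Now supported by the rod. I'll release, rise and look.

>>> play_rows --plan '[{"fingers": 50, "delta_pos": [0, 0, 0], "twist": [0, 0, 0]}, {"fingers": 56, "delta_pos": [0, 0, 0], "twist": [0, 0, 0]}, {"fingers": 56, "delta_pos": [0, 0, 0], "twist": [0, 0, 0]}, {"fingers": 56, "delta_pos": [0, 0, -15], "twist": [0, 0, 0]}, {"fingers": 60, "delta_pos": [0, 0, -45], "twist": [0, 0, 0]}, {"fingers": 60, "delta_pos": [0, 0, -85], "twist": [0, 0, 0]}, {"fingers": 70, "delta_pos": [-40, 0, -85], "twist": [0, 0, 0]}, {"fingers": 87, "delta_pos": [-75, -50, -85], "twist": [0, 0, 0]}, {"fingers": 87, "delta_pos": [-75, -100, -85], "twist": [0, 0, 0]}, {"fingers": 87, "delta_pos": [-75, -100, -85], "twist": [0, 0, 0]}]'

```text
t: 28.3
eef_pos: [0.4711, -0.1698, 0.2971]
eef_rot: [3.138, -0.142, 0.005]
wrist_force: [0.0, -0.1, -0.0]
grip_width: 0.981
finger_force: 0.0
```

>>> play_rows --plan '[{"fingers": 87, "delta_pos": [0, 0, 0], "twist": [0, 0, 0]}, {"fingers": 87, "delta_pos": [0, 0, 0], "twist": [0, 0, 0]}, {"fingers": 87, "delta_pos": [0, 0, 0], "twist": [0, 0, 0]}, {"fingers": 87, "delta_pos": [0, 0, 0], "twist": [0, 0, 0]}]'

```text
t: 28.8
eef_pos: [0.471, -0.1724, 0.2949]
eef_rot: [3.138, -0.151, -0.001]
wrist_force: [-0.5, -0.6, -0.1]
grip_width: 0.999
finger_force: 0.0
```

```bash
python3 - <<'E'
from h import *
S=eyes.camera('side')
cv2.imwrite('pics/s7.png',cv2.resize(S[264:384,210:330],(600,600),interpolation=cv2.INTER_CUBIC))
b1=np.argwhere(mask(S,'green',(225,290,320,345)))[:,::-1].mean(0);S=eyes.camera('side');print(b1,np.argwhere(mask(S,'green',(225,290,320,345)))[:,::-1].mean(0))
E
```

```text
[255.62352941 315.58823529] [255.52873563 315.54022989]
```

View pics/s7.png

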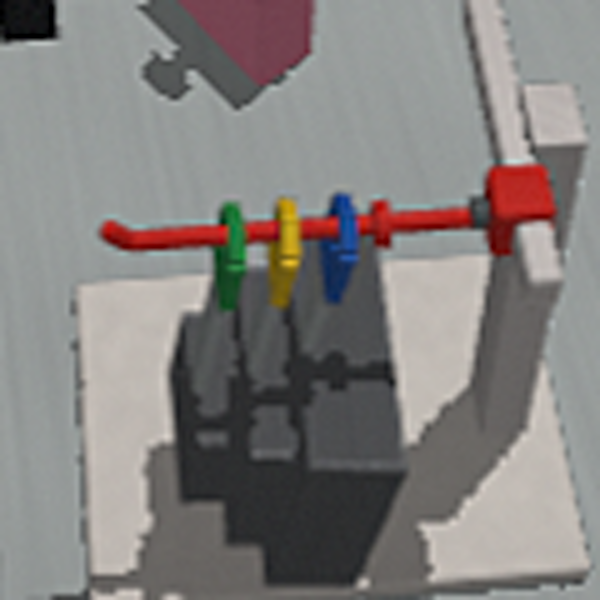

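The green (230,255), yellow (285,250) and blue (340,248) loops hang still on the rod, about 21 mm apart, with the pans nested. Handing in.

```bash
python3 -c "
from rig import job_done
print(job_done())"
```

```text
the job is handed in; nothing more can be done
None
```

All three pans hang nested and released on the red hook, large at the back, then medium, then small; I saw no sign the bystanders moved. I handed the job in at about 29 s of the 72 s allowed, and the hand-in returned no verdict.

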